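# Press home the row of vial stoppers along a curved tray

## Robot

A 7-joint arm with a two-finger parallel gripper is mounted at the origin on a cart in front of the work surface, level with it; the furniture and walls round the work are solid. World frame = base frame: x ahead of the robot, y to its left, z up, the work surface at z = 0. Lengths are in m, angles in degrees, forces in N, time in s.
With the tool pointing down it reaches from about 0.425 to 0.875 m from the base axis. Payload 4.7 kg.
Tool frame: the origin (TCP) lies between the finger pads, 19 mm behind the fingertips; this is the grasp point; z points along the fingers, y is the line along which they close (so a half turn about z gives the same grasp; the last joint's range is limited). The gripper opens to 87 mm and grips with 3 to 60 N. Pads are 19 mm wide; open, the fingers measure 117 mm over their backs; the gripper's body (75 mm by 190 mm) begins 51 mm behind the grasp point.
Start: joints at [67.901, 18.392, -4.016, 83.108, 1.295, 78.541, -3.26], TCP at [0.253, -0.599, 0.241] pointing down, gripper open.
Joint ranges: [-163.93, 163.93], [-17.29, 119.83], [-79.2, 71.16], [3.27, 140.29], [-89.18, 269.18], [5.43, 117.66], [-154.24, 154.24]. Speed limits (degrees/s): [147.25, 147.25, 180, 180, 180, 180, 180].

## Interface

Orientations are given as a 3x3 rotation matrix whose columns are the frame's x, y, z axes.
In Python, from bench import read_state, camera, camera_params, sign_off gives the robot as it stands. The module is installed in compiled form; this text tells all that it offers.
- The arm moves only by the tool send_rows, never from a script. Its arguments are lists of equal length, an entry for each row: "xyz": the shift along the tool's x, y, z in m, a list of three; "rot": the turn, a rotation vector about the tool's x, y, z in rad, a list of three; "hand": the finger opening in m, from 0 to 0.087. In form: {"xyz": [[dx, dy, dz], ...], "rot": [[rx, ry, rz], ...], "hand": [hand, ...]}. A call has 1 to 12 rows; each row shifts and turns the commanded pose from where the row before left it, along the tool's axes as they then stand; what a row does not reach is not made up. A row lasts 1/8 s, in which the tool goes at most 62.5 mm and 10.7 degrees, less where a joint would pass 70% of its speed; a pose out of reach is approached as far as the arm can. A call with a gripper value outside its range is refused whole. The fingers move at their own pace and stop on an object; the grip force is fixed at half the most. Time passes only in rows, so rows that do not move let the fingers close. It gives the time, the measured TCP pose, the force, the opening and the grip force at its end, in the units of the state.
- read_state(): the state, without advancing time (a new reading comes with each control period).
- camera(name): name is "scene" or "top" or "wrist"; returns the picture (384x512x3 uint8, red, green, blue); there is no depth.
- camera_params(name): a dict with "mtx" (3x3 intrinsics, pixels), "rvec" (rotation vector, rad) and "tvec" (3), from world to camera coordinates, as OpenCV has them. Camera axes: x right, y down, z forward; pixel columns grow to the right and rows downward; lengths in m; the calibration is good to about 2 mm. A picture is of the moment at which its call begins: read the wrist's pose just before it. camera_params takes no time and is no camera call; for the wrist camera it gives the pose at the moment of the call.
- sign_off(): hands the job in; it is judged then, once.
The state is a dict: "clock": time; "joint_positions": joint angles; "dq": joint speeds; "tau": joint torques, N m; "tcp_pos": TCP position; "ee_rot": TCP orientation; "contact_force": force on the tool from outside, world axes, zero at the start; "ft_torque": the same for the moment, N m; "opening": finger opening in m; "grasp_force": force on a finger pad.
Only numpy, scipy, OpenCV 4.12 (cv2) and the standard library are available. Lean on these libraries where they do the work, as an engineer would, in place of code of your own. Each camera call takes 0.05 s, during which the arm holds its last target. There are 200 camera calls.

## Task

Run along the row of the curved vial tray with closed fingertips and gently press its five raised white stoppers fully home, one at a time in order from the end with the flat tab to the plain end. Make it one pass, with the fingertips staying within about 4 cm of the row until the last stopper is down, then move clear. Pinch nothing, do not shove or lift the tray, and leave the other things where they stand.

Things in the scene. Friction and masses are not known exactly. Their poses are not given: they have to be found in the camera images.
- tray: Loose curved vial tray, grey, 0.9 kg, any yaw: two 44 mm wide arc-shaped plates (tops at 9 and 40 mm) holding five amber vials in a row on a 115 mm radius, 32 mm apart. One end has a flat ribbed tab (30 mm wide, 40 mm long, 8 mm high), the other is plain. Origin on the bench under the middle vial, z up, +x to the arc's centre (hollow side), +y towards the tab end.
- stopper_1_top (a point): Centre of the top face of stopper 1 (next to the tab), a round white push-in stopper with a head 16 mm across and 8 mm high. Its top is about 70 mm above the bench while raised, 64 mm when fully home.
- stopper_1 (a joint): How far stopper 1 has been pushed down, m: 0 to 0.0015 at the start, 0.007 fully home against a hard stop on the vial's rim. It slides straight down at a push of about 4 N (a little more when pushed fast), does not spring back and cannot come out.
- stopper_2_top (a point): Centre of the top face of stopper 2, a round white push-in stopper with a head 16 mm across and 8 mm high. Its top is about 70 mm above the bench while raised, 64 mm when fully home.
- stopper_2 (a joint): How far stopper 2 has been pushed down, m: 0 to 0.0015 at the start, 0.007 fully home against a hard stop on the vial's rim. It slides straight down at a push of about 4 N (a little more when pushed fast), does not spring back and cannot come out.
- stopper_3_top (a point): Centre of the top face of stopper 3, a round white push-in stopper with a head 16 mm across and 8 mm high. Its top is about 70 mm above the bench while raised, 64 mm when fully home.
- stopper_3 (a joint): How far stopper 3 has been pushed down, m: 0 to 0.0015 at the start, 0.007 fully home against a hard stop on the vial's rim. It slides straight down at a push of about 4 N (a little more when pushed fast), does not spring back and cannot come out.
- stopper_4_top (a point): Centre of the top face of stopper 4, a round white push-in stopper with a head 16 mm across and 8 mm high. Its top is about 70 mm above the bench while raised, 64 mm when fully home.
- stopper_4 (a joint): How far stopper 4 has been pushed down, m: 0 to 0.0015 at the start, 0.007 fully home against a hard stop on the vial's rim. It slides straight down at a push of about 4 N (a little more when pushed fast), does not spring back and cannot come out.
- stopper_5_top (a point): Centre of the top face of stopper 5 (plain end), a round white push-in stopper with a head 16 mm across and 8 mm high. Its top is about 70 mm above the bench while raised, 64 mm when fully home.
- stopper_5 (a joint): How far stopper 5 has been pushed down, m: 0 to 0.0015 at the start, 0.007 fully home against a hard stop on the vial's rim. It slides straight down at a push of about 4 N (a little more when pushed fast), does not spring back and cannot come out.
- tube_rack: Black rectangular tube rack, 112 x 210 x 47 mm, with a few small white tubes: a bystander; origin centre of underside.
- oil_bottle: Small amber bottle with black cap, 31 mm across, 67 mm tall, standing in the hollow of the tray's arc: a bystander; origin centre of underside.
- jar_ra: Small white jar with a wide screw lid, 47 mm across, 53 mm tall, standing by the outer side of the tray's arc: a bystander; origin centre of underside.
- tape_roll: Roll of tape lying flat, 66 mm across, 18 mm high: a bystander; origin centre of underside.
- tally_counter: Grey hand counter, 58 x 60 x 36 mm: a bystander; origin centre of underside.
Mind the look-alikes: they are no part of the job. Of the things that look like the tray, the larger one is meant.

How it is judged:
By the outcome, as a careful person would: the job done as asked, in the order asked, and still so for the second after the job is handed in, with the robot touching nothing.
It also fails if it takes over 51 s, if anything falls off the work surface, if the arm or the gripper's body presses on something with over 40 N, if the wrist force passes 120 N, or if a joint passes its speed limit or range.

## Working session

There is one attempt and no reset: what is moved stays moved. The work goes in short steps, Python scripts to look and compute and a tool call to move; the robot and the scene stay as the last step left them, time stands still between calls to the robot, and variables do not carry over. Pictures are saved under pics/ and viewed, at most 10 in all, crops included, and the job is handed in when it is done.

Besides the shell and the picture viewer there is one more tool, called after "Call:" as a command line: name --argument value ..., lists and objects as JSON in quotes. send_rows: Moves the arm, as the interface text tells. Its arguments: {"type":"object","properties":{"xyz":{"type":"array","items":{"type":"array","items":{"type":"number"}}},"rot":{"type":"array","items":{"type":"array","items":{"type":"number"}}},"hand":{"type":"array","items":{"type":"number"}}},"required":["xyz","rot","hand"]}

```bash
mkdir -p pics
python3 - <<'E'
from bench import *
import cv2,numpy as np
s=read_state(); print(s['clock'],s['tcp_pos'],np.round(s['ee_rot'],3).tolist(),s['opening'])
for n in("top","scene"):
    cv2.imwrite(f"pics/{n}0.png",cv2.resize(camera(n)[:,:,::-1],(800,600),interpolation=cv2.INTER_CUBIC))
    p=camera_params(n); R=cv2.Rodrigues(np.array(p['rvec']))[0]; print(n,p['mtx'],(-R.T@np.array(p['tvec']).ravel()).round(3),R.round(3).tolist())
E
```

```text
0.0 [ 0.2527844  -0.59827997  0.24017767] [[0.921, 0.389, -0.001], [0.389, -0.921, 0.002], [-0.0, -0.002, -1.0]] 0.0871609637249585
top [[472.90312906   0.         255.19643857]
 [  0.         472.90312906 186.60762072]
 [  0.           0.           1.        ]] [ 0.254 -0.11   1.48 ] [[0.02, -1.0, 0.0], [-0.976, -0.02, -0.216], [0.216, 0.004, -0.976]]
scene [[361.19676922   0.         258.12188467]
 [  0.         361.19676922 187.66293736]
 [  0.           0.           1.        ]] [0.163 0.492 0.751] [[-0.854, -0.52, 0.018], [-0.368, 0.579, -0.727], [0.368, -0.628, -0.686]]
```

View pics/top0.png

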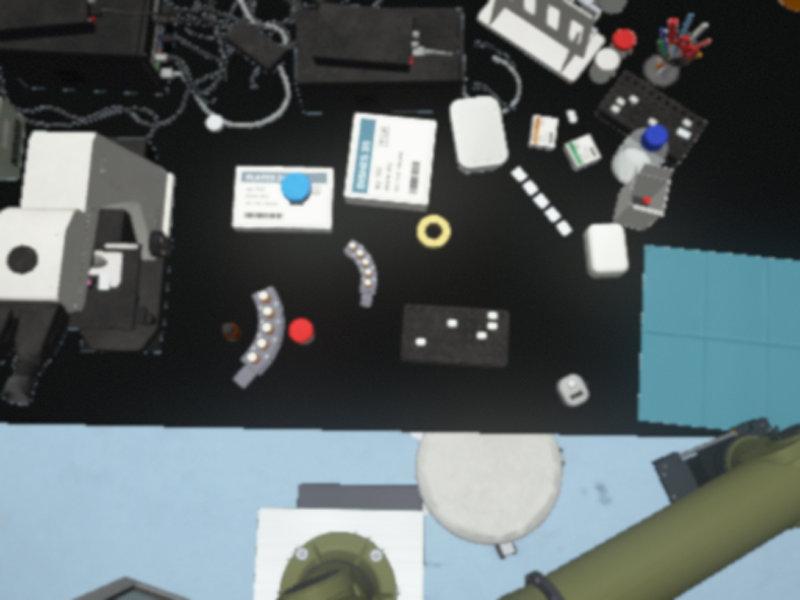

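View pics/scene0.png

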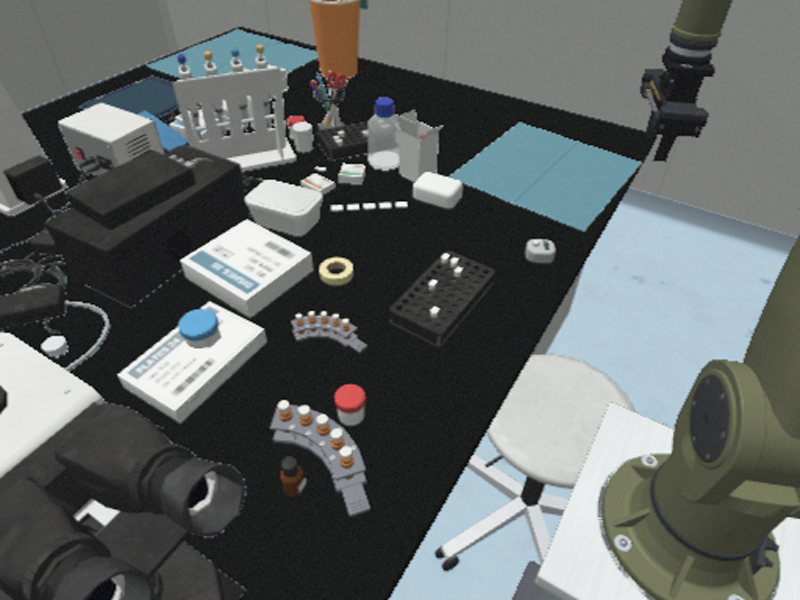

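The larger tray is at about (262,330) in the top view. Its tab is at (243,378), nearest the robot, and its stoppers run from (252,357) to (264,296). In the scene view the stoppers run from (346,455) to (285,408). The jar is at (301,331) and the bottle at (232,332).

```bash
cat > h.py <<'E'
import cv2,numpy as np
from scipy.optimize import least_squares
TH=32/115.
def pts(x,y,yaw,z=.0695):
    a=np.array([2,1,0,-1,-2])*TH
    l=np.c_[.115-.115*np.cos(a),.115*np.sin(a)]
    c,s=np.cos(yaw),np.sin(yaw)
    return np.c_[l@np.array([[c,s],[-s,c]])+[x,y],np.full(5,z)]
def proj(p,P): return cv2.projectPoints(np.asarray(P,float),np.array(p['rvec'],float),np.array(p['tvec'],float),np.array(p['mtx']),None)[0][:,0]
def blobs(im,guess,r=5,t=.5,side=0):
    """grey-weighted centroid of white pixels near guesses"""
    hsv=cv2.cvtColor(im,cv2.COLOR_RGB2HSV).astype(float); out=[]
    w=np.clip(hsv[:,:,2]-120,0,None)*(hsv[:,:,1]<70)
    yy,xx=np.mgrid[:384,:512]
    for g in guess:
        for _ in range(4):
            m=w*((xx-g[0])**2+(yy-g[1])**2<r*r); g=((m*xx).sum()/m.sum(),(m*yy).sum()/m.sum())
        out.append(g)
    return np.array(out)
def fit(obs,x0):
    f=lambda v:np.concatenate([(proj(p,pts(*v,z=z))-o).ravel() for p,o,z in obs])
    r=least_squares(f,x0,loss='soft_l1',x_scale=[.1,.1,1]); return r.x,f(r.x)
E
python3 - <<'E'
from h import *; from bench import *
G={'top':[(252,357),(262,343),(267,327),(269,311),(264,296)],'scene':[(346,455),(337,437),(322,424),(305,412),(285,408)]}
obs=[]
for n in G:
    b=blobs(camera(n),np.array(G[n])*.64,r=5 if n=='top' else 6); p=camera_params(n); print(n,b.round(1).tolist())
    obs.append((p,b,.0695 if n=='top' else .067))
for o in ([obs[0]],[obs[1]],obs):
    v,r=fit(o,[.5,.2,1.57]); print(v.round(4),np.degrees(v[2]).round(1),r.round(1))
print(pts(*v).round(4))
p=camera_params('wrist');R=cv2.Rodrigues(np.array(p['rvec']))[0];s=read_state()
print(p['mtx'],(s['ee_rot'].T@(-R.T@np.ravel(p['tvec'])-s['tcp_pos'])).round(3),(s['ee_rot'].T@R.T).round(3))
E
```

```text
top [[160.7, 227.7], [166.7, 218.8], [169.9, 208.5], [170.4, 198.2], [167.8, 188.7]]
scene [[221.5, 288.0], [214.9, 276.5], [205.2, 267.7], [193.5, 262.0], [180.9, 258.8]]
[0.4921 0.1525 1.4551] 83.4 [ 0.  -0.   0.  -0.   0.1  0.2 -0.1  0.1  0.  -0.3]
[0.4935 0.1511 1.478 ] 84.7 [-0.4 -0.1  0.  -0.   0.4  0.   0.4 -0.2 -0.4  0.3]
[0.4929 0.1516 1.4703] 84.2 [ 0.6 -0.2  0.5 -0.2  0.4 -0.1  0.  -0.1 -0.  -0.5 -0.5  0.3 -0.   0.4
  0.4  0.3  0.5  0.1 -0.2  0.4]
[[0.4342 0.175  0.0695]
 [0.4619 0.1592 0.0695]
 [0.4929 0.1516 0.0695]
 [0.5248 0.1529 0.0695]
 [0.5551 0.1628 0.0695]]
[[301.10304137   0.         249.46351432]
 [  0.         301.10304137 191.62520237]
 [  0.           0.           1.        ]] [ 0.081 -0.001 -0.143] [[ 0.    -0.957 -0.29 ]
 [ 1.    -0.     0.002]
 [-0.002 -0.29   0.957]]
```

Call:
send_rows --xyz '[[0.035,-0.0257,0],[0.035,-0.0257,0],[0.035,-0.0257,0],[0.035,-0.0257,0],[0.035,-0.0257,0],[0.035,-0.0257,0],[0.035,-0.0257,0],[0.035,-0.0257,0],[0.035,-0.0257,0],[0.035,-0.0257,0],[0.035,-0.0257,0],[0.035,-0.0257,0]]' --rot '[[0,0,0],[0,0,0],[0,0,0],[0,0,0],[0,0,0],[0,0,0],[0,0,0],[0,0,0],[0,0,0],[0,0,0],[0,0,0],[0,0,0]]' --hand '[0,0,0,0,0,0,0,0,0,0,0,0]'

```text
clock: 1.7
tcp_pos: [0.5203, -0.15, 0.2412]
ee_rot: [[0.921, 0.389, 0.0], [0.389, -0.921, -0.0], [-0.0, 0.0, -1.0]]
contact_force: [0.1, -0.7, 0.5]
opening: 0.0003
grasp_force: 0.0
```

```bash
python3 -c "
from bench import *
s=read_state();print(s['clock'],s['tcp_pos'],s['ee_rot'].round(3).tolist(),s['joint_positions'],s['opening'],s['contact_force'])"
```

```text
1.7 [ 0.52026702 -0.1500143   0.24122598] [[0.921, 0.389, 0.0], [0.389, -0.921, -0.0], [-0.0, 0.0, -1.0]] [ 37.66038467   6.61227717 -26.22910104  97.88652361   3.02316068
  76.19056246 -56.24264157] 0.0002735670231019791 [ 0.10756336 -0.74076741  0.46491507]
```

Call:
send_rows --xyz '[[0,0,0],[0,0,0],[0,0,0],[-0.009,-0.039,0.006],[-0.009,-0.039,0.006],[-0.009,-0.039,0.006],[-0.009,-0.039,0.006],[-0.009,-0.039,0.006],[-0.009,-0.039,0.006],[-0.009,-0.039,0.006],[-0.009,-0.039,0.006],[0,0,0]]' --rot '[[0,0,0.133],[0,0,0.133],[0,0,0.133],[0,0,0],[0,0,0],[0,0,0],[0,0,0],[0,0,0],[0,0,0],[0,0,0],[0,0,0],[0,0,0]]' --hand '[0,0,0,0,0,0,0,0,0,0,0,0]'

```text
clock: 3.2
tcp_pos: [0.446, 0.1641, 0.193]
ee_rot: [[1.0, 0.007, -0.001], [0.007, -1.0, 0.001], [-0.001, -0.001, -1.0]]
contact_force: [0.5, -0.5, -0.3]
opening: 0.0006
grasp_force: 0.0
```

Run:
```python
from h import *; from bench import *
s=read_state();print(s['clock'],s['tcp_pos'],s['ee_rot'].round(3).tolist(),s['joint_positions'],s['contact_force'])
p=camera_params('wrist');im=camera('wrist')
pr=proj(p,pts(.4929,.1516,1.4703)); b=blobs(im,pr,r=12); print(pr.round(1).tolist(),b.round(1).tolist())
v,r=fit([(p,b,.0695)],[.4929,.1516,1.47]); print(v.round(4),r.round(1)); print(pts(*v).round(4).tolist())
o=im[:,:,::-1].copy()
for a in b: cv2.circle(o,tuple(int(t) for t in a.round()),2,(0,0,255),-1)
cv2.imwrite('pics/w1.png',cv2.resize(o,(800,600)))
```

```text
3.2 [0.4460272  0.16407299 0.1929575 ] [[1.0, 0.007, -0.001], [0.007, -1.0, 0.001], [-0.001, -0.001, -1.0]] [  19.27533772    0.4498545   -42.33403372  109.5242562     0.26842565
   70.16718232 -112.73742078] [ 0.52279551 -0.4913143  -0.25336775]
[[238.4, 203.3], [255.6, 174.6], [264.7, 140.4], [264.1, 102.7], [252.8, 64.1]] [[237.8, 204.7], [255.2, 176.9], [265.3, 142.5], [264.4, 102.6], [252.8, 63.4]]
[0.492  0.1516 1.4649] [ 0.3 -0.6  0.2 -1.3 -0.7 -0.9 -0.2  1.2  0.3  1.9]
[[0.4334, 0.1753, 0.0695], [0.461, 0.1594, 0.0695], [0.492, 0.1516, 0.0695], [0.5238, 0.1527, 0.0695], [0.5542, 0.1625, 0.0695]]
```

View pics/w1.png

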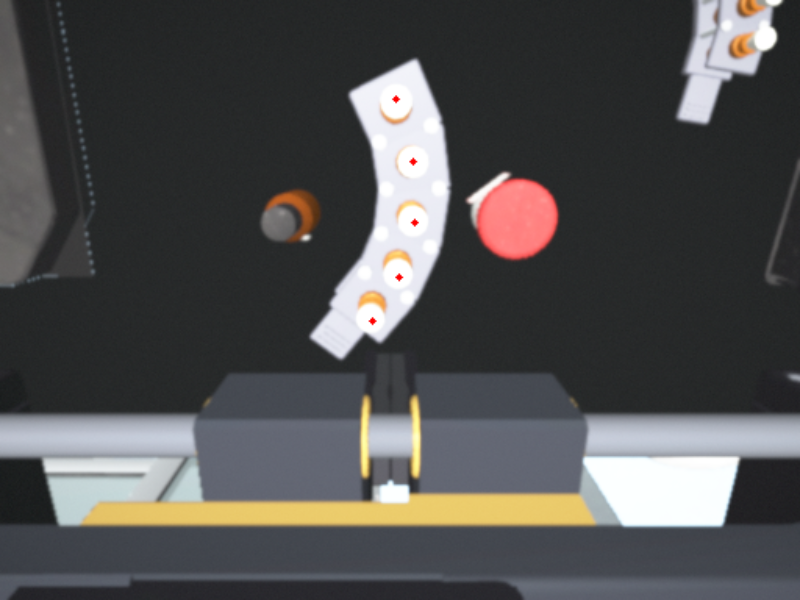

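The wrist view confirms it. Stoppers 1 to 5 run from (372,320) to (396,99) in the picture, the tab is at the bottom, and the fit agrees to about 1 mm. The bottle is to the left and the jar to the right, both lower than the stoppers or well clear of them.

Call:
send_rows --xyz '[[-0.006,-0.0055,0],[-0.006,-0.0055,0.01],[0,0,0.02],[0,0,0.02],[0,0,0.02],[0,0,0.013],[0,0,0.01],[0,0,0.005],[0,0,0]]' --rot '[[0,0,0],[0,0,0],[0,0,0],[0,0,0],[0,0,0],[0,0,0],[0,0,0],[0,0,0],[0,0,0]]' --hand '[0,0,0,0,0,0,0,0,0]'

```text
clock: 4.38
tcp_pos: [0.4356, 0.1717, 0.0952]
ee_rot: [[1.0, 0.001, -0.0], [0.001, -1.0, 0.0], [-0.0, -0.0, -1.0]]
contact_force: [-0.6, 0.4, -0.6]
opening: 0.0002
grasp_force: 0.0
```

Run:
```python
from h import *; from bench import *
s=read_state();print(s['clock'],s['tcp_pos'],s['ee_rot'].round(4).tolist(),s['contact_force'])
o=camera('wrist')[:,:,::-1].copy()
cv2.imwrite('pics/w2.png',cv2.resize(o,(800,600)))
```

```text
4.375 [0.43558092 0.17173918 0.09517198] [[1.0, 0.0008, -0.0002], [0.0008, -1.0, 0.0], [-0.0002, -0.0, -1.0]] [-0.58473616  0.37898087 -0.60602971]
```

View pics/w2.png

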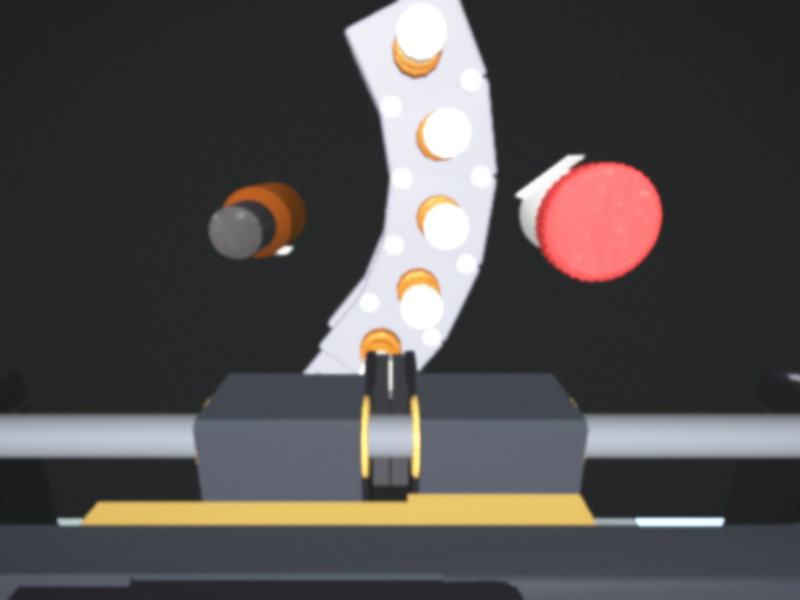

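The fingers are about 10 px right of stopper 1, a 3–4 mm offset that matches the measured TCP. I'll correct that and press.

Call:
send_rows --xyz '[[-0.0018,-0.0033,0],[0,0,0.002],[0,0,0.002],[0,0,0.002],[0,0,0.0015],[0,0,0.0015],[0,0,0.0015],[0,0,0.0015],[0,0,0]]' --rot '[[0,0,0],[0,0,0],[0,0,0],[0,0,0],[0,0,0],[0,0,0],[0,0,0],[0,0,0],[0,0,0]]' --hand '[0,0,0,0,0,0,0,0,0]'

```text
clock: 5.55
tcp_pos: [0.4338, 0.175, 0.0831]
ee_rot: [[1.0, 0.001, -0.0], [0.001, -1.0, -0.0], [-0.0, 0.0, -1.0]]
contact_force: [-1.1, -0.9, 2.5]
opening: 0.0005
grasp_force: 1.6
```

Call:
send_rows --xyz '[[0,0,0.0005],[0,0,0.0005],[0,0,0]]' --rot '[[0,0,0],[0,0,0],[0,0,0]]' --hand '[0,0,0]'

```text
clock: 5.92
tcp_pos: [0.4338, 0.175, 0.083]
ee_rot: [[1.0, 0.001, -0.0], [0.001, -1.0, -0.001], [-0.0, 0.001, -1.0]]
contact_force: [-4.2, -2.0, 10.3]
opening: 0.0003
grasp_force: 5.6
```

Call:
send_rows --xyz '[[0,0,-0.014],[0.0138,0.0079,0],[0.0139,0.0078,0],[0,0,0],[0,0,0.005],[0,0,0.0015],[0,0,0.0015],[0,0,0.0015],[0,0,0.0015],[0,0,0.0015],[0,0,0.0015],[0,0,0]]' --rot '[[0,0,0],[0,0,0],[0,0,0],[0,0,0],[0,0,0],[0,0,0],[0,0,0],[0,0,0],[0,0,0],[0,0,0],[0,0,0],[0,0,0]]' --hand '[0,0,0,0,0,0,0,0,0,0,0,0]'

```text
clock: 7.42
tcp_pos: [0.4614, 0.1595, 0.083]
ee_rot: [[1.0, 0.001, -0.0], [0.001, -1.0, -0.001], [-0.0, 0.001, -1.0]]
contact_force: [-5.8, -0.6, 10.7]
opening: 0.0007
grasp_force: 5.6
```

Call:
send_rows --xyz '[[0,0,-0.014],[0.0155,0.0039,0],[0.0155,0.0038,0],[0,0,0],[0,0,0.005],[0,0,0.0015],[0,0,0.0015],[0,0,0.0015],[0,0,0.0015],[0,0,0.0015],[0,0,0.0015],[0,0,0]]' --rot '[[0,0,0],[0,0,0],[0,0,0],[0,0,0],[0,0,0],[0,0,0],[0,0,0],[0,0,0],[0,0,0],[0,0,0],[0,0,0],[0,0,0]]' --hand '[0,0,0,0,0,0,0,0,0,0,0,0]'

```text
clock: 8.93
tcp_pos: [0.4922, 0.1518, 0.083]
ee_rot: [[1.0, 0.001, -0.001], [0.001, -1.0, -0.001], [-0.001, 0.001, -1.0]]
contact_force: [-6.2, -1.0, 11.7]
opening: 0.0002
grasp_force: 5.8
```

Call:
send_rows --xyz '[[0,0,-0.014],[0.0159,-0.0006,0],[0.0159,-0.0006,0],[0,0,0]]' --rot '[[0,0,0],[0,0,0],[0,0,0],[0,0,0]]' --hand '[0,0,0,0]'

```text
clock: 9.43
tcp_pos: [0.5258, 0.1527, 0.0958]
ee_rot: [[1.0, -0.0, -0.0], [-0.0, -1.0, 0.001], [-0.0, -0.001, -1.0]]
contact_force: [-0.3, -0.4, -0.2]
opening: 0.0006
grasp_force: 0.0
```

Run:
```python
from h import *; from bench import *
s=read_state();print(s['clock'],s['tcp_pos'],s['contact_force'])
im=camera('top');cv2.imwrite('pics/t2.png',cv2.resize(im[130:274,70:262,::-1],(768,576),interpolation=cv2.INTER_CUBIC))
cv2.imwrite('pics/w3.png',cv2.resize(camera('wrist')[:,:,::-1],(800,600)))
```

```text
9.425 [0.52580952 0.15270166 0.09576929] [-0.29628602 -0.40304541 -0.19007362]
```

View pics/w3.png

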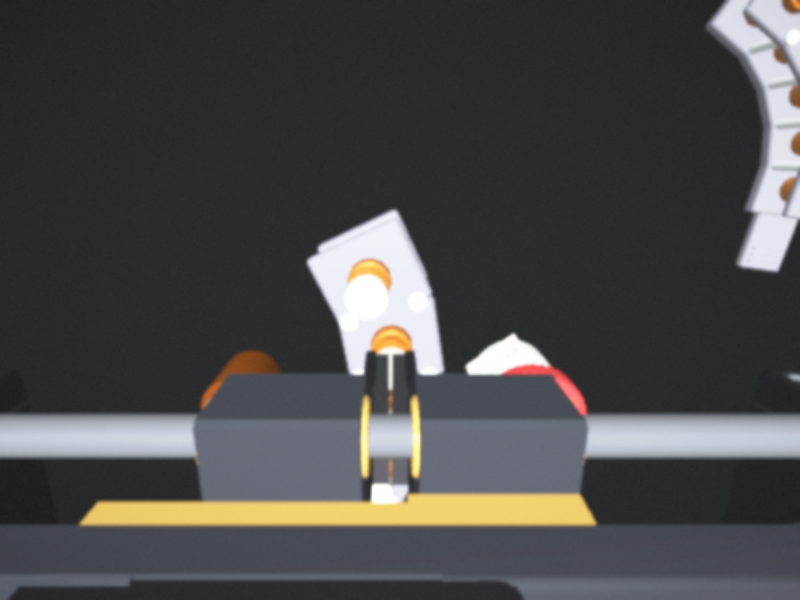

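The wrist view shows stopper 4 directly under the fingertips at (391,340), and stopper 5 at (367,297) where I expected it. The tray hasn't moved.

Call:
send_rows --xyz '[[0,0,0.005],[0,0,0.0015],[0,0,0.0015],[0,0,0.0015],[0,0,0.0015],[0,0,0.0015],[0,0,0.0015],[0,0,0]]' --rot '[[0,0,0],[0,0,0],[0,0,0],[0,0,0],[0,0,0],[0,0,0],[0,0,0],[0,0,0]]' --hand '[0,0,0,0,0,0,0,0]'

```text
clock: 10.52
tcp_pos: [0.5242, 0.1529, 0.083]
ee_rot: [[1.0, 0.001, -0.0], [0.001, -1.0, -0.001], [-0.0, 0.001, -1.0]]
contact_force: [-4.7, -0.5, 10.3]
opening: 0.0004
grasp_force: 5.2
```

Call:
send_rows --xyz '[[0,0,-0.014],[0.0148,-0.005,0],[0.0148,-0.0049,0],[0,0,0],[0,0,0.005],[0,0,0.0015],[0,0,0.0015],[0,0,0.0015],[0,0,0.0015],[0,0,0.0015],[0,0,0.0015],[0,0,0]]' --rot '[[0,0,0],[0,0,0],[0,0,0],[0,0,0],[0,0,0],[0,0,0],[0,0,0],[0,0,0],[0,0,0],[0,0,0],[0,0,0],[0,0,0]]' --hand '[0,0,0,0,0,0,0,0,0,0,0,0]'

```text
clock: 12.02
tcp_pos: [0.5536, 0.1628, 0.0831]
ee_rot: [[1.0, 0.001, -0.001], [0.001, -1.0, -0.001], [-0.001, 0.001, -1.0]]
contact_force: [-5.6, -1.5, 10.8]
opening: 0.0004
grasp_force: 5.4
```

Call:
send_rows --xyz '[[0,0,-0.01],[0,0,-0.03],[0,0,-0.04],[0,0,-0.04],[0,0,-0.03],[0,0.04,0],[0,0.04,0],[0,0.04,0],[0,0.04,0],[0,0.04,0],[0,0,0],[0,0,0]]' --rot '[[0,0,0],[0,0,0],[0,0,0],[0,0,0],[0,0,0],[0,0,0],[0,0,0],[0,0,0],[0,0,0],[0,0,0],[0,0,0],[0,0,0]]' --hand '[0,0,0,0,0,0,0,0,0,0,0,0]'

```text
clock: 13.52
tcp_pos: [0.5543, -0.0365, 0.2322]
ee_rot: [[1.0, 0.001, 0.001], [0.001, -1.0, 0.001], [0.001, -0.001, -1.0]]
contact_force: [0.2, 0.4, 0.5]
opening: 0.0004
grasp_force: 0.0
```

Run:
```python
from h import *; from bench import *
s=read_state();print(s['clock'],s['tcp_pos'],s['contact_force'],np.abs(s['dq']).max())
im=camera('scene');cv2.imwrite('pics/s2.png',cv2.resize(im[230:350,140:300,::-1],(800,600),interpolation=cv2.INTER_CUBIC))
G={'top':[(252,357),(262,343),(267,327),(269,311),(264,296)],'scene':[(346,455),(337,437),(322,424),(305,412),(285,408)]}
for n in G:
    b=blobs(camera(n),np.array(G[n])*.64,r=5 if n=='top' else 6); print(n,b.round(1).tolist())
    print(fit([(camera_params(n),b,.0635 if n=='top' else .061)],[.5,.2,1.47])[0])
```

```text
13.525 [ 0.55426686 -0.03647912  0.23224782] [0.22494485 0.44523482 0.50559152] 1.1448576316098105
top [[161.3, 228.1], [167.2, 219.0], [170.3, 208.8], [170.7, 198.6], [168.2, 189.4]]
[0.49199344 0.15224611 1.45942418]
scene [[221.4, 289.3], [215.2, 277.6], [205.5, 268.9], [193.5, 263.2], [181.3, 260.5]]
[0.49401912 0.15067488 1.48092612]
```

View pics/s2.png

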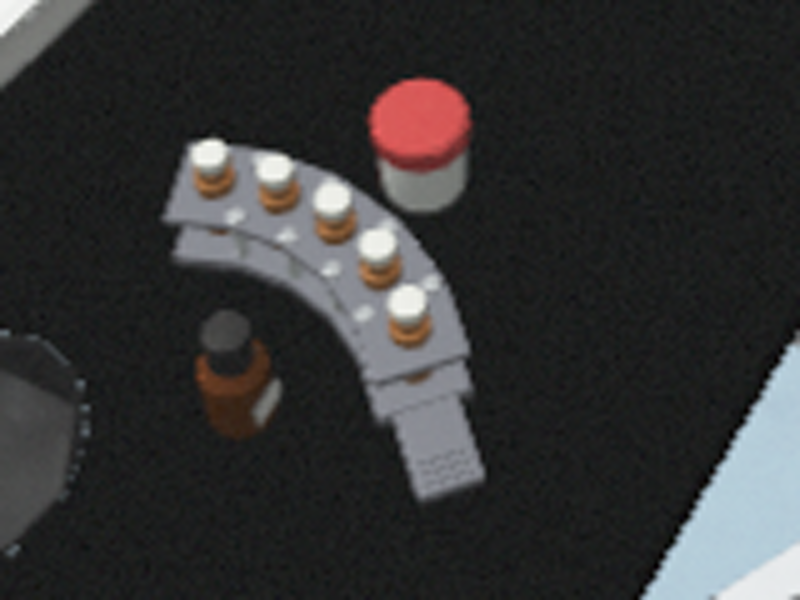

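In the scene crop all five stoppers sit level on their vials, from (407,315) to (210,160). All five shifted down in the picture by about the same amount. The tray is within 1 mm of where it started, and the jar and bottle look undisturbed.

```bash
python3 -c "from bench import *; print(sign_off())"
```

```text
the job is handed in; nothing more can be done
None
```

I pressed all five stoppers home in order from the tab end in one pass, each to a hard stop at about 10–12 N; the tray stayed within about 1 mm, the arm is clear, and the job was handed in at about 14 s (no verdict was returned).

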